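# Nest the inner mould into the lined outer mould

### The arm

A 6-joint arm with a two-finger parallel gripper is mounted at the origin on the work surface. World frame = base frame: x ahead of the robot, y to its left, z up, the work surface at z = 0. Lengths are in m, angles in degrees, forces in N, time in s.
With the tool pointing down it reaches from about 0.4 to 0.825 m from the base axis. Payload 7 kg.
Tool frame: the origin (TCP) lies at the very end of the fingers, on their centre line; the grasp point (between the pads) lies 19 mm behind it (ctrl.pinch_z is the distance from the TCP to the grasp point, in m); z points along the fingers, x is the direction in which the jaws open and shut, and the axes are right-handed (so a half turn about z gives the same grasp; the last joint's range is limited). The gripper opens to 88 mm and grips with 3 to 60 N. Pads are 19 mm wide; open, the fingers measure 130 mm over their backs; the gripper's body (78 mm by 193 mm) begins 47 mm behind the grasp point.
Start: joints at [-51.732, 20.546, 0.682, 0, -70.136, -16.507], TCP at [0.25, -0.627, 0.227] pointing down, gripper open.
Joint ranges: [-176.03, 176.03], [-82.01, 121.73], [-58.28, 71.71], [-173.87, 95.51], [-174.79, -0.11], [-173.66, 173.66]. Speed limits (degrees/s): [136.94, 136.94, 172.46, 180, 180, 180].

### API

Orientations are given as [roll, pitch, yaw] about the fixed x, y, z axes, in that order (R = Rz(yaw) Ry(pitch) Rx(roll)).
In Python, from plant import ctrl gives the robot as it stands.
- The arm moves only by the tool carry_out, never from a script. Its argument "increments" is a list of rows, each a list of 7 numbers: the turn, a rotation vector about the world's x, y, z in degrees, then the shift along the world's x, y, z in mm, then the closure, from 0 (fully open) to 1 (shut). In form: [[ax, ay, az, dx, dy, dz, grip], ...]. A call has 1 to 20 rows; each row is the pose to reach, as a shift and turn from the pose commanded when the call began; what a row does not reach only later rows make up. A row lasts 1/8 s, in which the tool goes at most 62.5 mm and 10.7 degrees, less where a joint would pass 70% of its speed; a pose out of reach is approached as far as the arm can. A call with a gripper value outside its range is refused whole. The fingers move at their own pace and stop on an object; the grip force is fixed at half the most. Time passes only in rows, so rows that repeat a pose let the fingers close. It gives the time, the measured TCP pose, the force and the opening at its end, in the units of the state.
- ctrl.get_obs(): the state, without advancing time (a new reading comes with each control period).
- ctrl.snapshot(name): name is "side" or "top"; returns a dict with "pixels" (420x560x3 uint8, blue, green, red), "intrinsics" (3x3 intrinsics, pixels), "dist" ([k1, k2, p1, p2, k3] as OpenCV has them; the pictures are not rectified), "rvec" (rotation vector, rad) and "tvec" (3), from world to camera coordinates, as OpenCV has them. Camera axes: x right, y down, z forward; pixel columns grow to the right and rows downward; lengths in m; the calibration is good to about 2 mm. A picture is of the moment at which its call begins. There is no depth.
- ctrl.close_job(): hands the job in, once; it reports no verdict.
Trained networks look in a picture, given as the dict that the camera call returned (one of the last four; its "shot" number tells which), for a name from the list of things; names that differ only in an ending like _2 or _b are one class to them, and where a whole thing is asked for, a point or a joint stands for the part that bears it (a point fixed in the world has none). Each returns a list of dicts, best first, with "confidence" (0 to 1); they miss things now and then, are a little off and sometimes report something else, mostly with a low value. They report only what shows in the picture. A call takes as long as a camera call. They do not tell look-alikes from the thing itself.
- ctrl.search_frame(picture, label): "centre" ([x, y, z] in m, in world coordinates, good to about 4 mm: the middle of the surface that is visible of it).
- ctrl.outline_of(picture, label): "pixels" (420x560 bool, what is visible of it).
The state is a dict: "clock": time; "joint_pos": joint angles; "qvel": joint speeds; "tau": joint torques, N m; "tool_pos": TCP position; "orientation": TCP orientation; "force": force on the tool from outside, world axes, zero at the start; "moment": the same for the moment, N m; "opening": finger opening in m.
Only numpy, scipy, OpenCV 4.12 (cv2) and the standard library are available. Lean on these libraries where they do the work, as an engineer would, in place of code of your own. Each camera call takes 0.05 s, during which the arm holds its last target. There are 200 camera calls.

### The job

Take the wooden lid off the steel outer mould and lay it, right way up, wholly on the pale wooden board. Then gently lower the blue tapered mould upright into the white liner of the steel mould and push it down lightly until the liner's rim is level with the steel rim, stopping there: driven clearly below the rim, or pushed hard, it jams. Let go, and leave the other things on the table undisturbed.

Things in the scene. Friction and masses are not known exactly. Their poses are not given: they have to be found in the camera images.
- lid_mid (a point): Round dark wooden lid, 148 mm across, 70 mm high with handle, standing loose on the steel mould's rim. Point: on its axis, 35 mm above its underside. Handle: a straight bar along own x, 94 mm long, 14 mm thick (own y) and 14 mm deep, its centre 28 mm above this point; posts at its ends (x = +-41 mm), 21 mm free under the bar. z up.
- board_top (a point): Pale wooden board, 200 x 200 mm, 16 mm thick, fixed to the table. Point: centre of its top face; x and y axes along its sides, z up.
- outer_rim (a point): Steel outer mould, tapered, 110 mm high, fixed to the table; its flat rim is 148 mm across outside and 120 mm inside. Point: centre of the rim, at its top face; z up.
- liner_rim (a point): White liner cup held by drag inside the steel mould, its flat rim 114 mm across outside, standing 12 to 18 mm above the steel rim at first (under the lid). Point: centre of its mouth, at the rim's top face; z up. Mouth 88 mm across, 80 mm deep, narrowing downward with the blue mould's taper (0.14 mm of radius per mm).
- liner (a joint): How far the liner has slid down, m: 0 = its rim 18 mm above the steel rim, 0.018 = rims level, 0.032 = hard stop. Starts at 0 to 0.006. It holds the blue mould's weight, slides down under about 5 to 8 N of extra push and stays where it is left (no spring). Jammed once its rim is over 8 mm below the steel rim.
- inner_mid (a point): Blue tapered mould with a closed flat top, 68 mm across at the foot, 96 mm at the top face 100 mm above the foot, 145 mm high with handle, loose, upright. Point: on its axis, 72.5 mm above the foot. Handle: straight black bar along own x over the top, 92 mm long, 14 mm thick (own y) and deep, its centre 65.5 mm above this point; posts at its ends (x = +-42 mm), 31 mm free under the bar. z up.
- inner: The same blue mould, about 300 g; origin at the centre of its foot. Resting in the liner it wedges lightly with its foot about 68 mm below the liner's rim (half-way point 4 mm above the rim). It may sit there at any yaw. Held off-centre it stays up to 10 mm higher until let go. Both are smooth plastic.
- lid: The same lid, about 350 g; origin at the centre of its underside. It is hollow below (26 mm deep, 120 mm across) and so covers the raised liner.
- block_a: Aged grey-brown fermented block, truncated cone 90 mm across, 100 mm high, loose, near the steel mould; origin under its centre. Leave alone.
- salt_jar: Glass jar with a red cap, 64 mm across, 110 mm high, loose, near the blue mould; origin under its centre. Leave alone.
- scraper: Spatula, 170 mm long, lying loose near the board. Leave alone.
- cup: White cup, 60 mm across, 70 mm high, loose, by the blue mould on the robot's side. Leave alone.
- brush: Brush, 160 mm long, lying loose by the steel mould on the robot's side. Leave alone.
There are look-alikes about, which are no part of the job. Leave any yellow look-alike of the inner alone. Leave any turquoise look-alike of the lid alone.

How it is judged:
By the outcome, as a careful person would: the job done as asked, in the order asked, and still so for the second after the job is handed in, with the robot touching nothing.
It also fails if it takes over 70 s, if anything falls off the work surface, if the arm or the gripper's body presses on something with over 40 N, if the wrist force passes 120 N, or if a joint passes its speed limit or range.

## Working session

There is one attempt and no reset: what is moved stays moved. The work goes in short steps, Python scripts to look and compute and a tool call to move; the robot and the scene stay as the last step left them, time stands still between calls to the robot, and variables do not carry over. Pictures are saved under pics/ and viewed, about 8 in all and at most 12, crops included, and the job is handed in when it is done.

Besides the shell and the picture viewer there is one more tool, called after ">>>" as name(argument=value, ...), one argument or row to a line, values as JSON. carry_out: Moves the arm, as the interface text tells. Its arguments: {"type":"object","properties":{"increments":{"type":"array"}},"required":["increments"]}

```bash
mkdir -p pics; ls; cat > h.py <<'E'
import numpy as np, cv2
from plant import ctrl
def proj(s,P):
    return cv2.projectPoints(np.float64(P).reshape(-1,1,3),np.float64(s["rvec"]),np.float64(s["tvec"]),np.float64(s["intrinsics"]),np.float64(s["dist"]))[0].reshape(-1,2)
def unproj(s,uv,z):
    "world points on plane z for pixels uv"
    n=cv2.undistortPoints(np.float64(uv).reshape(-1,1,2),np.float64(s["intrinsics"]),np.float64(s["dist"])).reshape(-1,2)
    R=cv2.Rodrigues(np.float64(s["rvec"]))[0]; t=np.float64(s["tvec"]).ravel(); c=-R.T@t
    d=np.c_[n,np.ones(len(n))]@R
    return c+d*((z-c[2])/d[:,2])[:,None]
E
python3 - <<'E'
from h import *
s={n:ctrl.snapshot(n) for n in("top","side")}
cv2.imwrite("pics/a.png",np.vstack([s["top"]["pixels"],s["side"]["pixels"]])[:, :])
for n in s:
    cv2.imwrite(f"pics/{n}1.png",s[n]["pixels"])
    R=cv2.Rodrigues(np.float64(s[n]["rvec"]))[0];print(n,-R.T@np.ravel(s[n]["tvec"]))
    for l in["lid_mid","board_top","outer_rim","inner_mid","lid","inner","block_a","salt_jar","scraper","cup","brush"]:
        print(n,l,[(np.round(d["centre"],3).tolist(),round(d["confidence"],2),proj(s[n],d["centre"]).round().tolist()) for d in ctrl.search_frame(s[n],l)])
print(ctrl.get_obs(),ctrl.pinch_z)
E
```

```text
pics
top [ 0.35994901 -0.06746986  1.114051  ]
top lid_mid [([0.32, 0.167, 0.034], 0.84, [[182.0, 308.0]]), ([0.545, -0.016, 0.141], 0.59, [[258.0, 211.0]])]
top board_top [([0.53, 0.284, 0.016], 0.61, [[144.0, 222.0]])]
top outer_rim []
top inner_mid [([0.511, -0.322, 0.097], 0.72, [[387.0, 232.0]]), ([0.547, -0.451, 0.1], 0.66, [[441.0, 218.0]]), ([0.68, -0.039, 0.098], 0.25, [[270.0, 160.0]])]
top lid [([0.542, -0.018, 0.148], 0.73, [[258.0, 211.0]]), ([0.32, 0.172, 0.036], 0.7, [[179.0, 307.0]])]
top inner [([0.548, -0.45, 0.094], 0.69, [[439.0, 218.0]]), ([0.519, -0.321, 0.098], 0.68, [[387.0, 229.0]])]
top block_a [([0.679, -0.041, 0.1], 0.84, [[271.0, 160.0]])]
top salt_jar [([0.628, -0.33, 0.108], 0.68, [[391.0, 183.0]])]
top scraper [([0.706, 0.303, 0.003], 0.89, [[144.0, 158.0]])]
top cup [([0.394, -0.321, 0.032], 0.57, [[381.0, 283.0]])]
top brush [([0.417, 0.004, 0.018], 0.96, [[250.0, 270.0]])]
side [0.28630562 1.0095165  1.06581351]
side lid_mid [([0.544, 0.013, 0.14], 0.85, [[266.0, 233.0]]), ([0.321, 0.193, 0.034], 0.65, [[339.0, 329.0]])]
side board_top [([0.53, 0.29
[... 951 characters left out ...]
0.017, 0.015], 0.89, [[314.0, 276.0]])]
{'clock': 1.2, 'joint_pos': array([-5.17339876e+01,  2.05468159e+01,  6.81011979e-01,  1.09034444e-03,
       -7.01361740e+01, -1.65080848e+01]), 'qvel': array([-0.03638523, -0.01766136, -0.05117716,  0.01662898,  0.09654601,
       -0.00120284]), 'tau': array([ 2.26641860e-03, -5.82401025e+01,  2.93298966e+01,  7.00237826e+00,
        1.26251945e-02, -1.42205957e-05]), 'tool_pos': array([ 0.25018965, -0.62689043,  0.22655232]), 'orientation': array([-1.79998455e+02, -1.60498609e-03,  1.11758298e+02]), 'force': array([-0.03560856, -0.97319556,  0.27319894]), 'moment': array([ 0.02871115, -0.02099065,  0.0218757 ]), 'opening': 0.0876163750229005} 0.0188
```

View pics/top1.png

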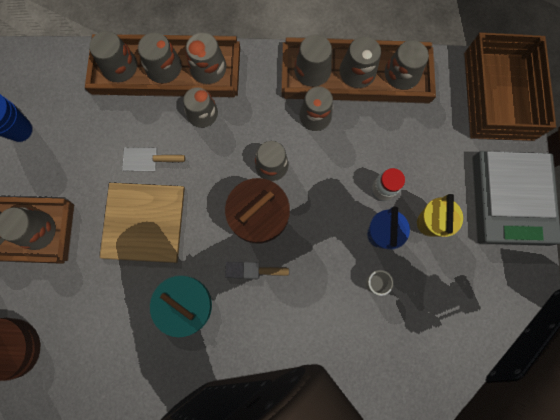

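View pics/side1.png

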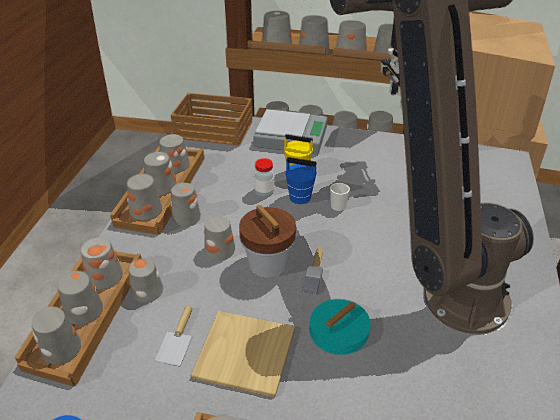

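Top view: the real dark wooden lid is at (258,211) on the steel mould; its turquoise look-alike is at (181,306), and there is a barrel-like brown object at (5,350). The blue mould is at (389,230), its yellow look-alike at (443,217), and another blue object at (12,120) far left. I choose (258,211) and (389,230). The side view agrees: lid (267,235), blue mould (301,180). Next is a close crop with a model overlay.

```bash
cat >> h.py <<'E'
from scipy.optimize import least_squares
def circ(c,r,z,n=60):
    a=np.linspace(0,2*np.pi,n,endpoint=False); return np.c_[c[0]+r*np.cos(a),c[1]+r*np.sin(a),np.full(n,z)]
def fitcirc(views,z,r,c0):
    "centre of a disc of radius r at z whose silhouettes best match masks (convex hull point sets)"
    def res(p):
        out=[]
        for s,hull in views:
            h=hull.reshape(-1,1,2).astype(np.float32)
            out+= [cv2.pointPolygonTest(h,tuple(map(float,q)),True) for q in proj(s,circ(p,r,z))]
        return out
    o=least_squares(res,c0,loss="soft_l1",diff_step=1e-3); return o.x,np.abs(o.fun).mean()
def boxpts(c,yaw,L,w,z):
    a=np.radians(yaw);u=np.array([np.cos(a),np.sin(a)]);v=np.array([-u[1],u[0]])
    return np.array([[*(np.array(c)+i*u*L/2+j*v*w/2),z] for i,j in((1,1),(1,-1),(-1,-1),(-1,1))])
E
cat > m1.py <<'E'
from h import *
s=ctrl.snapshot("top"); im=s["pixels"]; hsv=cv2.cvtColor(im,cv2.COLOR_BGR2HSV)
def mask(label,c):
    ds=ctrl.outline_of(s,label); uv=proj(s,c)[0].round().astype(int)
    for d in ds:
        if d["pixels"][uv[1]-3:uv[1]+4,uv[0]-3:uv[0]+4].any(): return d["pixels"].astype(np.uint8)
tiles=[]
for label,c0,zt,r,zb,L in(("lid",(0.543,-0.016,.145),.145,.074,.180,.094),("inner",(0.515,-0.322,.1),.1,.048,.145,.092)):
    m=mask(label,c0); g=hsv[...,2].astype(float)
    if m is None: print("none",label); continue
    if label=="inner": m2=m&((hsv[...,0]>100)&(hsv[...,0]<130)&(hsv[...,1]>120)).astype(np.uint8)
    else: m2=m
    hull=cv2.convexHull(cv2.findNonZero(m2))
    x,e=fitcirc([(s,hull)],zt,r,c0[:2]); print(label,"disc",x.round(4),e)
    # bar: template contrast search
    best=None
    gray=cv2.GaussianBlur(im.astype(np.float32),(0,0),.7)
    def fill(P):
        k=np.zeros(im.shape[:2],np.uint8); cv2.fillConvexPoly(k,(proj(s,P)*16).round().astype(int),1,shift=4); return k>0
    for dx in np.arange(-.012,.0121,.002):
     for dy in np.arange(-.012,.0121,.002):
      for yaw in np.arange(0,180,5 if best is None else 5):
        c=(x[0]+dx,x[1]+dy); a=fill(boxpts(c,yaw,L,.014,zb)); b=fill(boxpts(c,yaw,L+.01,.030,zb))&~a
        sc=gray[a].mean(0)-gray[b].mean(0); sc=abs(sc).sum()-.5*gray[a].std(0).sum()
        if best is None or sc>best[0]: best=(sc,c,yaw)
    sc,c,y0=best
    for dx in np.arange(-.003,.0031,.001):
     for dy in np.arange(-.003,.0031,.001):
      for yaw in np.arange(y0-5,y0+6,1):
        cc=(c[0]+dx,c[1]+dy); a=fill(boxpts(cc,yaw,L,.014,zb)); b=fill(boxpts(cc,yaw,L+.01,.030,zb))&~a
        s2=gray[a].mean(0)-gray[b].mean(0); s2=abs(s2).sum()-.5*gray[a].std(0).sum()
        if s2>best[0]: best=(s2,cc,yaw)
    print(label,"bar",np.round(best[1],4),best[2],best[0])
    u,v=proj(s,c0)[0].astype(int); k=6;w=45
    t=cv2.resize(im[v-w:v+w,u-w:u+w],None,fx=k,fy=k,interpolation=cv2.INTER_CUBIC).clip(0,200).astype(np.uint8)
    def dr(P,col): cv2.polylines(t,[(((proj(s,P)-[u-w,v-w]+.5)*k)).round().astype(int)],True,col,1)
    dr(circ(x,r,zt),(0,255,0)); dr(boxpts(best[1],best[2],L,.014,zb),(0,255,255)); t=cv2.resize(t,(400,400)); tiles.append(t)
cv2.imwrite("pics/c1.png",np.hstack(tiles))
E
python3 m1.py
```

```text
lid disc [ 0.547  -0.0154] 0.36830073937385943
lid bar [ 0.55   -0.0164] 136 57.108757
inner disc [ 0.5176 -0.3251] 0.7263991538900524
inner bar [ 0.5166 -0.3261] -1 73.836845
```

View pics/c1.png

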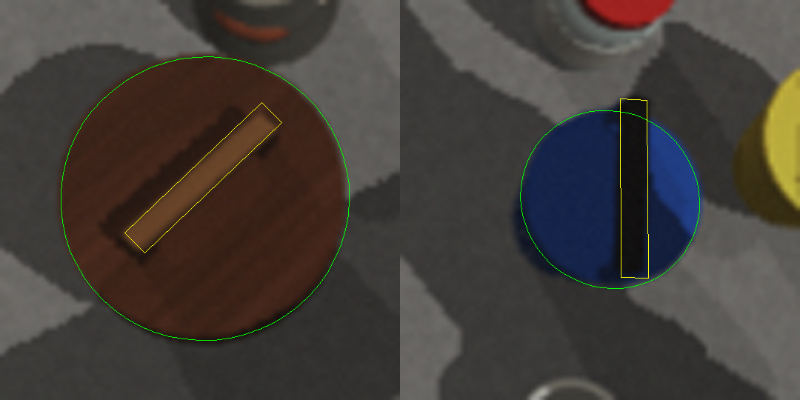

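Picture 3: the overlays fit both things. Lid axis is at (0.547,-0.016) with the bar at yaw 136; the blue mould is at (0.517,-0.325) with the bar at yaw about -1. Now I move above the lid.

>>> carry_out(
  increments=[
    [0,0,-12,80,160,45,0],
    [0,0,-65.8,297,611,45,0],
    [0,0,-65.8,297,611,45,0],
    [0,0,-65.8,297,611,45,0],
    [0,0,-65.8,297,611,45,0],
    [0,0,-65.8,297,611,45,0],
    [0,0,-65.8,297,611,45,0],
    [0,0,-65.8,297,611,45,0],
    [0,0,-65.8,297,611,45,0],
    [0,0,-65.8,297,611,45,0],
    [0,0,-65.8,297,611,45,0],
    [0,0,-65.8,297,611,45,0],
    [0,0,-65.8,297,611,45,0],
    [0,0,-65.8,297,611,45,0],
    [0,0,-65.8,297,611,45,0],
    [0,0,-65.8,297,611,45,0],
  ],
)

```text
clock: 3.35
tool_pos: [0.5469, -0.0168, 0.2718]
orientation: [180.0, -0.0, 45.9]
force: [0.1, 0.5, 0.6]
opening: 0.0875
```

```bash
cat > m2.py <<'E'
from h import *
o=ctrl.get_obs(); print({k:np.round(o[k],3) for k in("clock","tool_pos","orientation","force","opening")})
for n in("side","top"):
    s=ctrl.snapshot(n)
    for d in ctrl.outline_of(s,"board_top")[:2]:
        k=d["pixels"].astype(np.uint8)
        r=cv2.minAreaRect(cv2.findNonZero(k)); h=cv2.convexHull(cv2.findNonZero(k))
        W=unproj(s,h.reshape(-1,2),.016)[:,:2]
        print(n,d["confidence"],k.sum(),cv2.minAreaRect((W*1000).astype(np.float32)))
s=ctrl.snapshot("side"); im=s["pixels"]
u,v=proj(s,(.547,-.015,.19))[0].astype(int)
cv2.imwrite("pics/d1.png",cv2.resize(im[v-80:v+80,u-80:u+80],None,fx=3.5,fy=3.5,interpolation=cv2.INTER_CUBIC))
E
python3 m2.py
```

```text
{'clock': np.float64(3.35), 'tool_pos': array([ 0.547, -0.017,  0.272]), 'orientation': array([ 1.79992e+02, -1.60000e-02,  4.58840e+01]), 'force': array([0.136, 0.463, 0.602]), 'opening': np.float64(0.087)}
side 0.62 6227 ((530.4307861328125, 294.30609130859375), (212.34561157226562, 204.3249053955078), 89.43411254882812)
top 0.77 3587 ((530.7850341796875, 260.89447021484375), (146.7502899169922, 200.024658203125), 88.66333770751953)
```

>>> carry_out(
  increments=[
    [0,0,0,1,1,-50,0],
    [0,0,0,1,1,-90,0],
    [0,0,0,1,1,-110,0],
    [0,0,0,1,1,-118,0],
    [0,0,0,1,1,-118,0],
    [0,0,0,1,1,-118,1],
    [0,0,0,1,1,-118,1],
    [0,0,0,1,1,-118,1],
    [0,0,0,1,1,-118,1],
    [0,0,0,1,1,-118,1],
    [0,0,0,1,1,-118,1],
    [0,0,0,1,1,-118,1],
  ],
)

```text
clock: 5.1
tool_pos: [0.5482, -0.0149, 0.1535]
orientation: [180.0, 0.0, 46.0]
force: [-0.7, 0.2, -0.6]
opening: 0.0231
```

>>> carry_out(
  increments=[
    [0,0,0,0,0,0,1],
    [0,0,0,0,0,0,1],
    [0,0,0,0,0,0,1],
    [0,0,0,0,0,0,1],
  ],
)

```text
clock: 5.6
tool_pos: [0.5482, -0.0149, 0.1535]
orientation: [-180.0, -0.0, 46.0]
force: [0.9, -0.1, 0.2]
opening: 0.0135
```

>>> carry_out(
  increments=[
    [0,0,0,0,0,10,1],
    [0,0,0,0,0,35,1],
    [0,0,0,0,0,60,1],
    [0,0,0,0,0,60,1],
    [0,0,0,0,0,60,1],
  ],
)

```text
clock: 6.22
tool_pos: [0.5475, -0.0149, 0.2128]
orientation: [-179.9, 0.0, 45.9]
force: [0.7, -0.3, -4.2]
opening: 0.0138
```

```bash
python3 - <<'E'
from h import *
s=ctrl.snapshot("side"); im=s["pixels"]
u,v=proj(s,(.547,-.015,.16))[0].astype(int)
cv2.imwrite("pics/d2.png",cv2.resize(im[v-70:v+90,u-100:u+100],None,fx=3.5,fy=3.5,interpolation=cv2.INTER_CUBIC))
for l in("liner_rim","outer_rim"): print(l,[(np.round(d["centre"],3).tolist(),d["confidence"]) for d in ctrl.search_frame(s,l)])
E
```

```text
liner_rim [([0.544, 0.014, 0.11], 0.59)]
outer_rim [([0.539, 0.029, 0.083], 0.85), ([0.395, -0.289, 0.049], 0.19)]
```

View pics/d2.png

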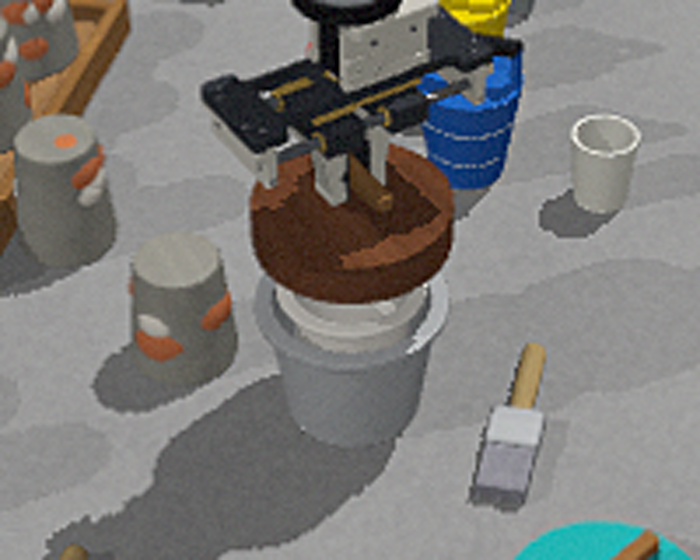

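Picture 4: the lid hangs level in the gripper and the white liner shows below it in the steel mould. Next I carry the lid to the board.

>>> carry_out(
  increments=[
    [0,0,0,0,30,10,1],
    [0,0,5,-3,70,10,1],
    [0,0,10,-6,120,10,1],
    [0,0,15,-9,165,10,1],
    [0,0,20,-12,210,10,1],
    [0,0,25,-15,250,10,1],
    [0,0,30,-17,280,10,1],
    [0,0,30,-18,303,0,1],
    [0,0,30,-18,303,-50,1],
    [0,0,30,-18,303,-100,1],
    [0,0,30,-18,303,-130,1],
    [0,0,30,-18,303,-140,1],
    [0,0,30,-18,303,-147,1],
    [0,0,30,-18,303,-147,1],
  ],
)

```text
clock: 8.12
tool_pos: [0.5306, 0.2884, 0.0671]
orientation: [180.0, -0.0, 75.9]
force: [0.0, -0.0, -4.2]
opening: 0.0136
```

>>> carry_out(
  increments=[
    [0,0,0,0,0,-3,1],
    [0,0,0,0,0,-5,1],
    [0,0,0,0,0,-6.5,1],
    [0,0,0,0,0,-6.5,1],
  ],
)

```text
clock: 8.62
tool_pos: [0.5302, 0.2881, 0.0601]
orientation: [-180.0, -0.0, 76.0]
force: [-0.7, 0.3, -2.7]
opening: 0.0136
```

```bash
python3 - <<'E'
from h import *
s=ctrl.snapshot("side"); im=s["pixels"]
u,v=proj(s,(.53,.288,.05))[0].astype(int)
c=im[max(v-80,0):v+70,u-90:u+90]
cv2.imwrite("pics/e.png",cv2.resize(c,None,fx=3.5,fy=3.5,interpolation=cv2.INTER_CUBIC))
E
```

```text
(no output)
```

View pics/e.png

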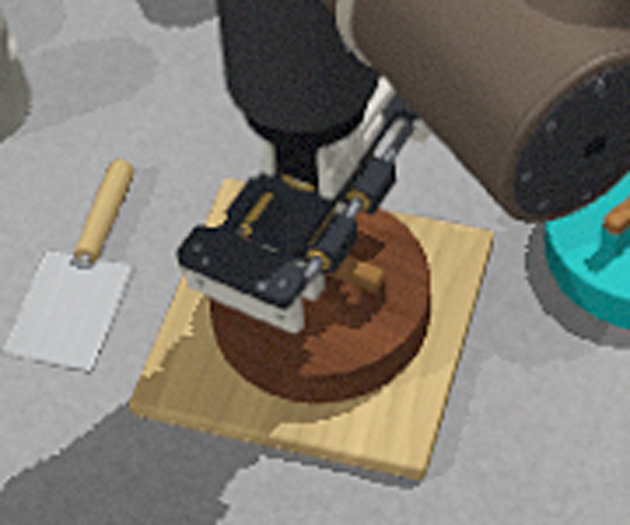

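Picture 5: the lid is well within the board and right at its surface. I lower it the last millimetre, release and rise.

>>> carry_out(
  increments=[
    [0,0,0,0,0,-1,1],
    [0,0,0,0,0,-1,1],
    [0,0,0,0,0,-1,0],
    [0,0,0,0,0,-1,0],
    [0,0,0,0,0,-1,0],
    [0,0,0,0,0,0,0],
    [0,0,0,0,0,30,0],
    [0,0,0,0,0,80,0],
    [0,0,0,0,0,140,0],
    [0,0,0,0,0,200,0],
    [0,0,0,0,0,200,0],
    [0,0,0,0,0,200,0],
  ],
)

```text
clock: 10.18
tool_pos: [0.5299, 0.2881, 0.2602]
orientation: [-180.0, -0.0, 76.0]
force: [-0.1, 0.7, -1.3]
opening: 0.0873
```

>>> carry_out(
  increments=[
    [0,0,13,-5,-50,5,0.3],
    [0,0,13,-13,-613,5,0.3],
    [0,0,13,-13,-613,5,0.3],
    [0,0,13,-13,-613,5,0.3],
    [0,0,13,-13,-613,5,0.3],
    [0,0,13,-13,-613,5,0.3],
    [0,0,13,-13,-613,5,0.3],
    [0,0,13,-13,-613,5,0.3],
    [0,0,13,-13,-613,5,0.3],
    [0,0,13,-13,-613,5,0.3],
    [0,0,13,-13,-613,5,0.3],
    [0,0,13,-13,-613,5,0.3],
    [0,0,13,-13,-613,5,0.3],
    [0,0,13,-13,-613,5,0.3],
  ],
)

```text
clock: 11.92
tool_pos: [0.5175, -0.3237, 0.2652]
orientation: [180.0, -0.0, 89.1]
force: [0.1, -0.1, 0.3]
opening: 0.0612
```

```bash
python3 - <<'E'
from h import *
o=ctrl.get_obs();print(o["tool_pos"],o["orientation"])
S={n:ctrl.snapshot(n) for n in("top","side")}
t=[]
for n,s in S.items():
    for l in("liner_rim","outer_rim","lid","inner"): print(n,l,[(np.round(d["centre"],3).tolist(),round(d["confidence"],2)) for d in ctrl.search_frame(s,l)])
    im=s["pixels"];u,v=proj(s,(.547,-.015,.11))[0].astype(int); w=45;k=8
    c=cv2.resize(im[v-w:v+w,u-w:u+w],None,fx=k,fy=k,interpolation=cv2.INTER_CUBIC)
    def dr(P,col): cv2.polylines(c,[(((proj(s,P)-[u-w,v-w]+.5)*k)).round().astype(int)],True,col,1)
    dr(circ((.547,-.0155),.074,.11),(0,255,0)); dr(circ((.547,-.0155),.06,.11),(0,255,0))
    dr(circ((.547,-.0155),.057,.125),(0,0,255)); dr(circ((.547,-.0155),.044,.125),(0,0,255))
    t.append(cv2.resize(c,(400,400),interpolation=cv2.INTER_AREA))
    cv2.imwrite(f"pics/raw_{n}.png",im)
cv2.imwrite("pics/f.png",np.hstack(t))
E
```

```text
[ 0.5175085  -0.32372872  0.26520706] [ 1.79988177e+02 -1.40780044e-03  8.90648136e+01]
top liner_rim [([0.562, 0.004, 0.097], 0.94)]
top outer_rim []
top lid [([0.322, 0.17, 0.036], 0.89), ([0.527, 0.279, 0.048], 0.73)]
top inner [([0.495, -0.321, 0.101], 0.67), ([0.517, -0.437, 0.094], 0.51), ([0.524, 0.281, 0.051], 0.48)]
side liner_rim [([0.555, -0.041, 0.112], 0.59), ([0.543, 0.016, 0.101], 0.45)]
side outer_rim [([0.541, 0.016, 0.1], 0.76)]
side lid [([0.323, 0.188, 0.035], 0.76), ([0.529, 0.301, 0.05], 0.7), ([0.555, -0.04, 0.114], 0.64)]
side inner [([0.55, -0.452, 0.1], 0.79), ([0.51, 0.347, 0.014], 0.45)]
```

View pics/f.png

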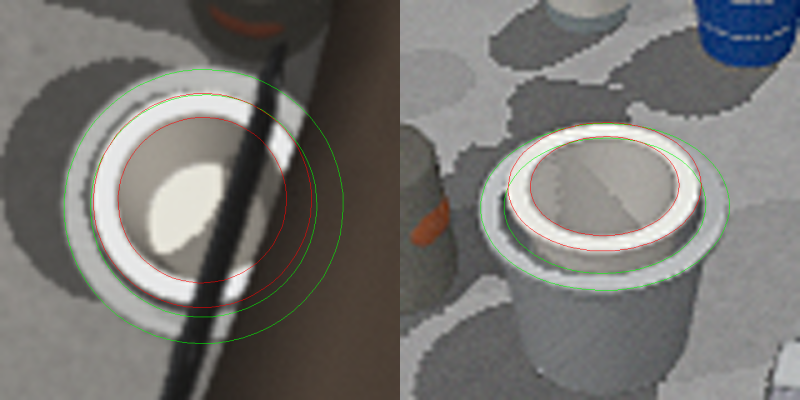

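Picture 6: the overlays fit the steel rim (0.547,-0.0155, z 0.11) and the liner rim (z about 0.125) in both views. Now I grasp the blue mould's bar.

>>> carry_out(
  increments=[
    [0,0,0,0,-1,-50,0.3],
    [0,0,0,0,-1,-100,0.3],
    [0,0,0,0,-1,-130,0.3],
    [0,0,0,0,-1,-146,0.3],
    [0,0,0,0,-1,-146,0.3],
    [0,0,0,0,-1,-146,1],
    [0,0,0,0,-1,-146,1],
    [0,0,0,0,-1,-146,1],
    [0,0,0,0,-1,-146,1],
    [0,0,0,0,-1,-146,1],
    [0,0,0,0,-1,-146,1],
    [0,0,0,0,-1,-146,1],
    [0,0,0,0,-1,-146,1],
    [0,0,0,0,-1,-146,1],
  ],
)

```text
clock: 14.18
tool_pos: [0.5172, -0.3259, 0.1191]
orientation: [180.0, 0.0, 89.0]
force: [-0.6, -0.4, 0.2]
opening: 0.0138
```

>>> carry_out(
  increments=[
    [0,0,0,0,0,10,1],
    [0,0,0,0,0,40,1],
    [0,0,0,0,0,80,1],
    [0,0,0,0,0,120,1],
    [0,0,0,0,0,150,1],
    [0,0,0,0,0,170,1],
    [0,0,0,5,40,170,1],
    [0,0,0,10,90,170,1],
    [0,0,0,15,140,170,1],
    [0,0,0,20,190,170,1],
    [0,0,0,25,240,170,1],
    [0,0,0,28,280,170,1],
    [0,0,0,30,300,170,1],
    [0,0,0,30,310,170,1],
    [0,0,0,30,310,150,1],
    [0,0,0,30,310,150,1],
    [0,0,0,30,310,150,1],
  ],
)

```text
clock: 16.3
tool_pos: [0.5474, -0.0166, 0.2697]
orientation: [180.0, 0.0, 88.9]
force: [0.7, 0.4, -2.0]
opening: 0.0139
```

```bash
cat > g.py <<'E'
from h import *
import sys
o=ctrl.get_obs();p=o["tool_pos"];print(p,o["orientation"],o["force"],o["opening"])
zf=p[2]-.119; t=[]
for n in("side","top"):
    s=ctrl.snapshot(n); im=s["pixels"];u,v=proj(s,(.547,-.015,.18))[0].astype(int); w=60;k=6
    hsv=cv2.cvtColor(im,cv2.COLOR_BGR2HSV)
    c=cv2.resize(im[v-w:v+w,u-w:u+w],None,fx=k,fy=k,interpolation=cv2.INTER_CUBIC)
    def dr(P,col): cv2.polylines(c,[(((proj(s,P)-[u-w,v-w]+.5)*k)).round().astype(int)],True,col,1)
    dr(circ((.547,-.0155),.074,.11),(0,255,0)); dr(circ((.547,-.0155),.06,.11),(0,255,0))
    dr(circ((.547,-.0155),.057,.125),(0,0,255)); dr(circ((.547,-.0155),.044,.125),(0,0,255))
    dr(circ(p,.034,zf),(0,255,255)); dr(circ(p,.048,zf+.1),(0,255,255))
    t.append(cv2.resize(c,(400,400),interpolation=cv2.INTER_AREA))
cv2.imwrite("pics/%s.png"%sys.argv[1],np.hstack(t))
E
python3 g.py g1
```

```text
[ 0.54741869 -0.01661171  0.26968257] [1.79981509e+02 2.08975694e-02 8.89158847e+01] [ 0.70270718  0.36840059 -2.02542029] 0.013949114801865376
```

View pics/g1.png

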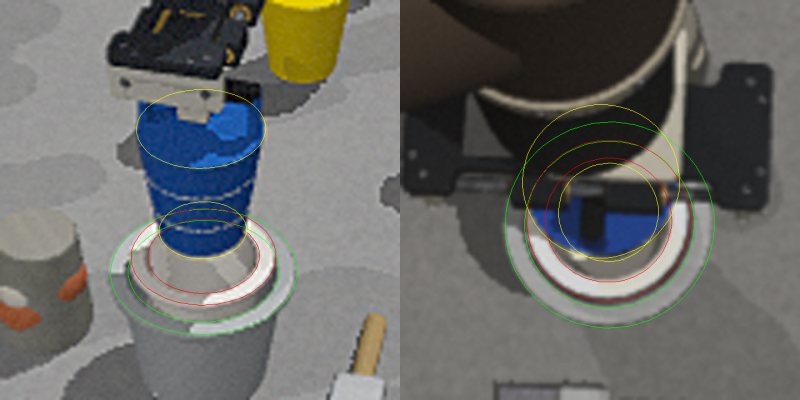

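Picture 7: the blue mould is upright over the liner in both views; the top view hints at a small +x offset from the TCP. I'll quantify it.

```bash
cat > k.py <<'E'
from h import *
o=ctrl.get_obs();p=o["tool_pos"];zf=p[2]-.119
V={}
for n in("side","top"):
    s=ctrl.snapshot(n);hsv=cv2.cvtColor(s["pixels"],cv2.COLOR_BGR2HSV)
    m=((hsv[...,0]>100)&(hsv[...,0]<130)&(hsv[...,1]>110)&(hsv[...,2]>30)).astype(np.uint8)
    f=np.zeros_like(m); h=cv2.convexHull(proj(s,np.r_[circ(p,.042,zf),circ(p,.056,zf+.1)]).astype(np.float32))
    cv2.fillConvexPoly(f,h.round().astype(int),1); V[n]=(s,m&f)
def model(s,x):
    P=proj(s,np.r_[circ(x,.034,zf),circ(x,.048,zf+.1)]); h=cv2.convexHull((P*16).astype(np.float32)).round().astype(int)
    k=np.zeros((420,560),np.uint8); cv2.fillConvexPoly(k,h,1,shift=4); return k
s,m=V["side"]
for dx in np.arange(-.004,.0041,.001):
    r=[]
    k=model(s,(p[0]+dx,p[1]))
    d=[]
    for y in np.where(k.any(1))[0][8:-6]:
        a=np.where(m[y])[0];b=np.where(k[y])[0]
        if len(a)>10: d.append((a[0]-b[0],a[-1]-b[-1]))
    print("side dx",round(dx,3),np.median(d,0),len(d))
s,m=V["top"]
print("top blue",m.sum())
for dx in np.arange(-.002,.0071,.001):
    k=model(s,(p[0]+dx,p[1])); d=[];
    for c in np.where(m.any(0))[0][3:-3]:
        a=np.where(m[:,c])[0];b=np.where(k[:,c])[0]
        if len(b): d.append(a[-1]-b[-1])
    print("top dx",round(dx,3),np.median(d),np.mean(d).round(2))
E
python3 k.py
```

```text
side dx -0.004 [-1. -3.] 38
side dx -0.003 [-1. -2.] 38
side dx -0.002 [ 0. -2.] 38
side dx -0.001 [ 0. -1.] 38
side dx 0.0 [ 1. -1.] 38
side dx 0.001 [ 1. -1.] 38
side dx 0.002 [1. 0.] 38
side dx 0.003 [2. 0.] 38
side dx 0.004 [2. 0.] 38
top blue 352
top dx -0.002 -3.0 -2.97
top dx -0.001 -3.0 -2.54
top dx 0.0 -2.0 -2.08
top dx 0.001 -2.0 -1.59
top dx 0.002 -1.0 -1.22
top dx 0.003 -1.0 -0.65
top dx 0.004 0.0 -0.3
top dx 0.005 0.0 0.27
top dx 0.006 0.0 0.59
top dx 0.007 1.0 1.19
```

The side view, which is the reliable one, gives under 1 mm of offset, and the top view is biased by dark edges. I lower it into the liner.

>>> carry_out(
  increments=[
    [0,0,0,0,1,-15,1],
    [0,0,0,0,1,-30,1],
    [0,0,0,0,1,-45,1],
    [0,0,0,0,1,-58,1],
    [0,0,0,0,1,-68,1],
    [0,0,0,0,1,-76,1],
    [0,0,0,0,1,-82,1],
    [0,0,0,0,1,-84,1],
    [0,0,0,0,1,-84,1],
  ],
)

```text
clock: 17.62
tool_pos: [0.5473, -0.0149, 0.1852]
orientation: [180.0, -0.0, 89.0]
force: [-1.2, 0.3, -2.7]
opening: 0.0138
```

>>> carry_out(
  increments=[
    [0,0,0,0,0,-1.5,1],
    [0,0,0,0,0,-3,1],
    [0,0,0,0,0,-4,1],
    [0,0,0,0,0,-4,1],
  ],
)

```text
clock: 18.12
tool_pos: [0.5472, -0.0148, 0.181]
orientation: [180.0, -0.0, 89.0]
force: [-0.1, 1.5, -2.2]
opening: 0.0137
```

>>> carry_out(
  increments=[
    [0,0,0,0,0,-0.7,1],
    [0,0,0,0,0,-1.5,1],
    [0,0,0,0,0,-2,1],
    [0,0,0,0,0,-2,1],
  ],
)

```text
clock: 18.62
tool_pos: [0.5472, -0.0148, 0.179]
orientation: [180.0, -0.0, 89.0]
force: [0.2, 0.8, -3.1]
opening: 0.0138
```

>>> carry_out(
  increments=[
    [0,0,0,0,0,-0.7,1],
    [0,0,0,0,0,-1.4,1],
    [0,0,0,0,0,-2,1],
    [0,0,0,0,0,-2,1],
  ],
)

```text
clock: 19.12
tool_pos: [0.5473, -0.0148, 0.177]
orientation: [180.0, -0.0, 89.0]
force: [0.5, 1.9, -1.9]
opening: 0.0142
```

>>> carry_out(
  increments=[
    [0,0,0,0,0,-0.5,1],
    [0,0,0,0,0,-1,1],
    [0,0,0,0,0,-1,1],
  ],
)

```text
clock: 19.5
tool_pos: [0.5474, -0.0147, 0.1761]
orientation: [180.0, -0.0, 89.0]
force: [1.2, 2.7, -0.5]
opening: 0.0137
```

The mould is touching the liner. I let go so it seats itself, then rise and look.

>>> carry_out(
  increments=[
    [0,0,0,0,0,0,0.3],
    [0,0,0,0,0,0,0.3],
    [0,0,0,0,0,0,0.3],
    [0,0,0,0,0,0,0.3],
    [0,0,0,0,0,20,0.3],
    [0,0,0,0,0,45,0.6],
    [0,0,0,0,0,60,1],
    [0,0,0,0,0,60,1],
    [0,0,0,0,0,60,1],
    [0,0,0,0,0,60,1],
    [0,0,0,0,0,60,1],
    [0,0,0,0,0,60,1],
    [0,0,0,0,0,60,1],
  ],
)

```text
clock: 21.12
tool_pos: [0.5472, -0.0149, 0.2359]
orientation: [-180.0, 0.0, 89.0]
force: [-1.3, 0.0, 0.6]
opening: 0.0005
```

```bash
cat > l.py <<'E'
from h import *
import sys
C=(.547,-.0155)
o=ctrl.get_obs();print(o["tool_pos"],o["force"],o["opening"])
s=ctrl.snapshot("side");im=s["pixels"];u,v=proj(s,(.547,-.015,.14))[0].astype(int); w=36;k=11
def mk(draw):
    c=cv2.resize(im[v-w-5:v+w-5,u-w:u+w],None,fx=k,fy=k,interpolation=cv2.INTER_CUBIC)
    def dr(P,col): cv2.polylines(c,[(((proj(s,P)-[u-w,v-w-5]+.5)*k)).round().astype(int)],True,col,1)
    if draw:
        zr=float(sys.argv[2]); dr(circ(C,.074,.11),(0,255,0)); dr(circ(C,.06,.11),(0,255,0)); dr(circ(C,.057,zr),(0,0,255)); 
        dr(circ(C,.048,zr+.032),(0,255,255)); dr(boxpts(C,-1,.092,.014,zr+.077),(0,255,255))
    return cv2.resize(c,(400,400),interpolation=cv2.INTER_AREA)
cv2.imwrite("pics/%s.png"%sys.argv[1],np.hstack([mk(0),mk(1)]))
E
python3 l.py h1 .125
```

```text
[ 0.54720152 -0.01489629  0.23593157] [-1.29099324  0.03069134  0.57724745] 0.0005407002206194777
```

View pics/h1.png

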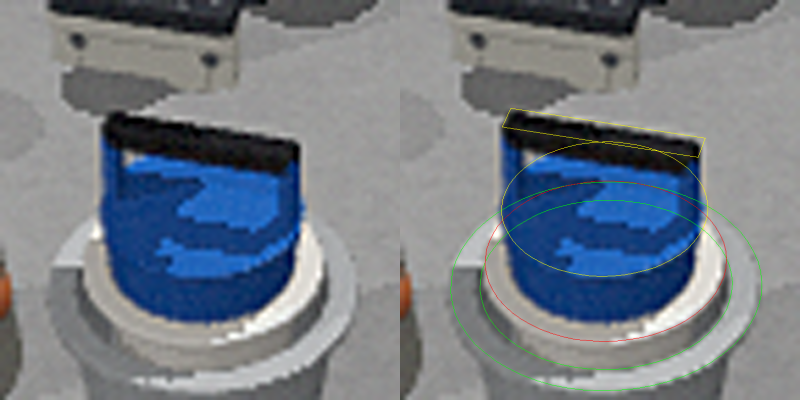

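Picture 8: the mould is seated upright, and the liner rim still agrees with z of about 0.125. Next I press gently on the bar's top with closed fingers.

>>> carry_out(
  increments=[
    [0,0,0,0,0,-15,1],
    [0,0,0,0,0,-25,1],
    [0,0,0,0,0,-30,1],
    [0,0,0,0,0,-32,1],
    [0,0,0,0,0,-33,1],
    [0,0,0,0,0,-33,1],
  ],
)

```text
clock: 21.92
tool_pos: [0.5474, -0.0149, 0.2033]
orientation: [180.0, -0.0, 89.0]
force: [-0.0, 0.9, -0.3]
opening: 0.0005
```

>>> carry_out(
  increments=[
    [0,0,0,0,0,-0.7,1],
    [0,0,0,0,0,-1.3,1],
    [0,0,0,0,0,-2,1],
    [0,0,0,0,0,-2,1],
  ],
)

```text
clock: 22.42
tool_pos: [0.5475, -0.0149, 0.202]
orientation: [179.9, -0.0, 89.0]
force: [-2.3, 1.3, 5.2]
opening: 0.0004
```

Contact is at z 0.202 with 5 N, which implies a liner rim at about 0.125. That agrees with the camera, so I push slowly.

>>> carry_out(
  increments=[
    [0,0,0,0,0,-0.7,1],
    [0,0,0,0,0,-1.4,1],
    [0,0,0,0,0,-2.1,1],
    [0,0,0,0,0,-2.8,1],
    [0,0,0,0,0,-3.5,1],
    [0,0,0,0,0,-4,1],
    [0,0,0,0,0,-4,1],
  ],
)

```text
clock: 23.3
tool_pos: [0.5475, -0.0149, 0.198]
orientation: [179.9, -0.0, 89.0]
force: [-2.2, -0.5, 6.7]
opening: 0.0007
```

>>> carry_out(
  increments=[
    [0,0,0,0,0,-0.7,1],
    [0,0,0,0,0,-1.4,1],
    [0,0,0,0,0,-2.1,1],
    [0,0,0,0,0,-2.8,1],
    [0,0,0,0,0,-3.5,1],
    [0,0,0,0,0,-4.2,1],
    [0,0,0,0,0,-4.9,1],
    [0,0,0,0,0,-5.6,1],
    [0,0,0,0,0,-6.3,1],
    [0,0,0,0,0,-7,1],
    [0,0,0,0,0,-7,1],
  ],
)

```text
clock: 24.68
tool_pos: [0.5475, -0.0149, 0.191]
orientation: [179.9, -0.0, 89.0]
force: [-2.5, 0.0, 6.3]
opening: 0.0006
```

```bash
python3 l.py i1 .114
```

```text
[ 0.54752239 -0.01488225  0.19101868] [-2.50201656  0.03791497  6.29213117] 0.0006197846334056355
```

View pics/i1.png

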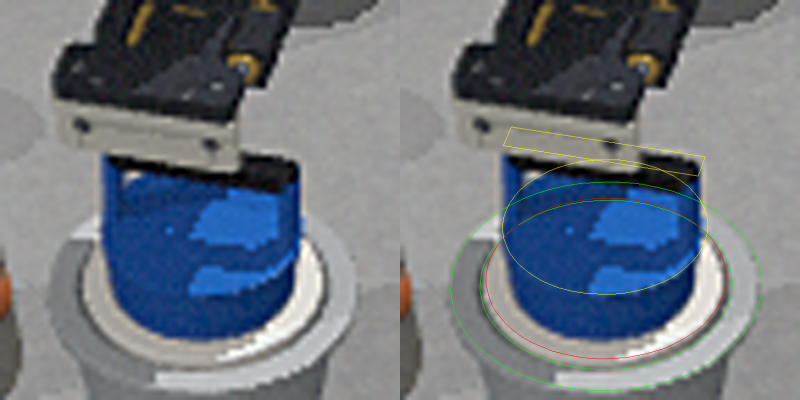

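Picture 9: the liner rim is close to z 0.113-0.114, with 6.3 N of push. I refine the remaining distance numerically before the last few millimetres.

```bash
cat > r.py <<'E'
from h import *
from scipy.ndimage import map_coordinates
s=ctrl.snapshot("side");g=s["pixels"].astype(float).mean(2)
a=np.radians(np.arange(40,141,2.))
def prof(r,z,c=(.547,-.0155)):
    P=proj(s,np.c_[c[0]+r*np.cos(a),c[1]+r*np.sin(a),np.full(len(a),z)]); return np.median(map_coordinates(g,[P[:,1],P[:,0]],order=1))
# brightness along apparent radius in rim plane
for z in(.11,): 
    print([ (int(r*1e3*2)/2,round(prof(r,z))) for r in np.arange(.046,.080,.001)])
E
python3 r.py
```

```text
[(46.0, 166), (47.0, 166), (48.0, 164), (49.0, 163), (50.0, 163), (51.0, 165), (52.0, 167), (53.0, 170), (54.0, 171), (55.0, 169), (56.0, 163), (57.0, 156), (58.0, 144), (59.0, 136), (60.0, 132), (61.0, 130), (62.0, 143), (63.0, 158), (64.0, 173), (65.0, 188), (66.0, 189), (67.0, 189), (68.0, 189), (69.0, 190), (70.0, 189), (71.0, 188), (72.0, 184), (73.0, 170), (74.0, 151), (75.0, 134), (76.0, 130), (77.0, 126), (78.0, 120), (79.0, 116)]
```

>>> carry_out(
  increments=[
    [0,0,0,0,0,-0.6,1],
    [0,0,0,0,0,-1.2,1],
    [0,0,0,0,0,-1.8,1],
    [0,0,0,0,0,-2.4,1],
    [0,0,0,0,0,-3,1],
    [0,0,0,0,0,-3,1],
  ],
)

```text
clock: 25.52
tool_pos: [0.5475, -0.0149, 0.188]
orientation: [179.9, 0.0, 89.0]
force: [-3.2, 0.6, 6.9]
opening: 0.0003
```

```bash
python3 r.py; python3 l.py j1 .111
```

```text
[(46.0, 142), (47.0, 153), (48.0, 163), (49.0, 167), (50.0, 165), (51.0, 164), (52.0, 163), (53.0, 163), (54.0, 164), (55.0, 167), (56.0, 170), (57.0, 171), (58.0, 168), (59.0, 157), (60.0, 149), (61.0, 143), (62.0, 139), (63.0, 154), (64.0, 172), (65.0, 184), (66.0, 188), (67.0, 188), (68.0, 188), (69.0, 189), (70.0, 189), (71.0, 188), (72.0, 183), (73.0, 170), (74.0, 152), (75.0, 133), (76.0, 129), (77.0, 125), (78.0, 119), (79.0, 116)]
[ 0.54751922 -0.01487595  0.18801775] [-1.55456592 -0.14975267  6.40489498] 0.0002864275856971086
```

View pics/j1.png

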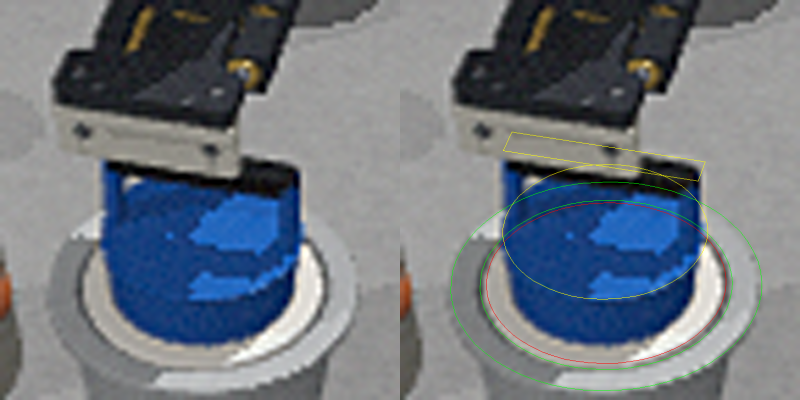

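```bash
sed 's/arange(40,141,2.)/arange(105,150,1.)/; s/np.arange(.046,.080,.001)/np.arange(.050,.079,.0005)/; s/np.median/np.mean/' r.py > r2.py; python3 r2.py
sed 's/arange(40,141,2.)/arange(35,80,1.)/; s/np.arange(.046,.080,.001)/np.arange(.050,.079,.0005)/; s/np.median/np.mean/' r.py > r3.py; python3 r3.py
```

```text
[(50.0, 202), (50.5, 204), (51.0, 207), (51.5, 210), (52.0, 213), (52.5, 215), (53.0, 216), (53.5, 216), (54.0, 216), (54.5, 214), (55.0, 209), (55.5, 203), (56.0, 194), (56.5, 185), (57.0, 175), (57.5, 165), (58.0, 157), (58.5, 150), (59.0, 146), (59.5, 145), (60.0, 147), (60.5, 151), (61.0, 157), (61.5, 164), (62.0, 170), (62.5, 176), (63.0, 181), (63.5, 185), (64.0, 188), (64.5, 189), (65.0, 189), (65.5, 189), (66.0, 189), (66.5, 189), (67.0, 190), (67.5, 190), (68.0, 190), (68.5, 191), (69.0, 191), (69.5, 191), (70.0, 192), (70.5, 192), (71.0, 191), (71.5, 191), (72.0, 189), (72.5, 185), (73.0, 180), (73.5, 173), (74.0, 164), (74.5, 153), (75.0, 142), (75.5, 130), (76.0, 121), (76.5, 112), (77.0, 106), (77.5, 102), (78.0, 99), (78.5, 97)]
[(50.0, 164), (50.5, 163), (51.0, 162), (51.5, 162), (52.0, 161), (52.5, 162), (53.0, 162), (53.5, 163), (54.0, 163), (54.5, 164), (55.0, 165), (55.5, 167), (56.0, 168), (56.5, 169), (57.0, 170), (57.5, 170), (58.0, 167), (58.5, 163), (59.0, 156), (59.5, 147), (60.0, 137), (60.5, 127), (61.0, 120), (61.5, 115), (62.0, 112), (62.5, 112), (63.0, 113), (63.5, 116), (64.0, 118), (64.5, 120), (65.0, 122), (65.5, 123), (66.0, 124), (66.5, 124), (67.0, 124), (67.5, 124), (68.0, 124), (68.5, 125), (69.0, 125), (69.5, 125), (70.0, 125), (70.5, 125), (71.0, 125), (71.5, 125), (72.0, 125), (72.5, 126), (73.0, 127), (73.5, 128), (74.0, 129), (74.5, 129), (75.0, 130), (75.5, 129), (76.0, 129), (76.5, 128), (77.0, 127), (77.5, 126), (78.0, 126), (78.5, 127)]
```

The edges relative to the steel rim give the liner level within about 1 mm, and the contact height gives about +1 mm. I stop pushing, withdraw and check.

>>> carry_out(
  increments=[
    [0,0,0,0,0,5,1],
    [0,0,0,0,0,30,1],
    [0,0,0,0,0,80,1],
    [0,0,0,0,0,120,1],
    [0,0,0,-30,-60,130,1],
    [0,0,0,-30,-120,130,1],
    [0,0,0,-30,-180,130,1],
    [0,0,0,-30,-240,130,1],
    [0,0,0,-30,-300,130,1],
    [0,0,0,-30,-300,130,1],
    [0,0,0,-30,-300,130,1],
  ],
)

```text
clock: 27.1
tool_pos: [0.517, -0.315, 0.3167]
orientation: [-180.0, -0.0, 88.9]
force: [1.1, 0.3, -0.6]
opening: 0.0007
```

```bash
python3 - <<'E'
from h import *
o=ctrl.get_obs();print(o["clock"],o["tool_pos"])
s=ctrl.snapshot("side");im=s["pixels"]
def crop(p,w,h,k):
    u,v=proj(s,p)[0].astype(int); return cv2.resize(im[v-h:v+h,u-w:u+w],(400,300*2*1//1),interpolation=cv2.INTER_CUBIC)
a=crop((.547,-.015,.13),30,45,0); cv2.imwrite("pics/z.png",np.hstack([a,np.vstack([cv2.resize(im,(400,300)),cv2.resize(ctrl.snapshot("top")["pixels"],(400,300))])]))
E
sed -n 1,1p r.py >/dev/null; python3 r2.py | cut -c1-330
```

```text
27.1 [ 0.51695836 -0.31503861  0.3167178 ]
[(50.0, 198), (50.5, 200), (51.0, 203), (51.5, 206), (52.0, 208), (52.5, 210), (53.0, 212), (53.5, 212), (54.0, 212), (54.5, 209), (55.0, 205), (55.5, 198), (56.0, 190), (56.5, 181), (57.0, 171), (57.5, 162), (58.0, 153), (58.5, 147), (59.0, 143), (59.5, 142), (60.0, 143), (60.5, 147), (61.0, 153), (61.5, 160), (62.0, 166), (62.
```

View pics/z.png

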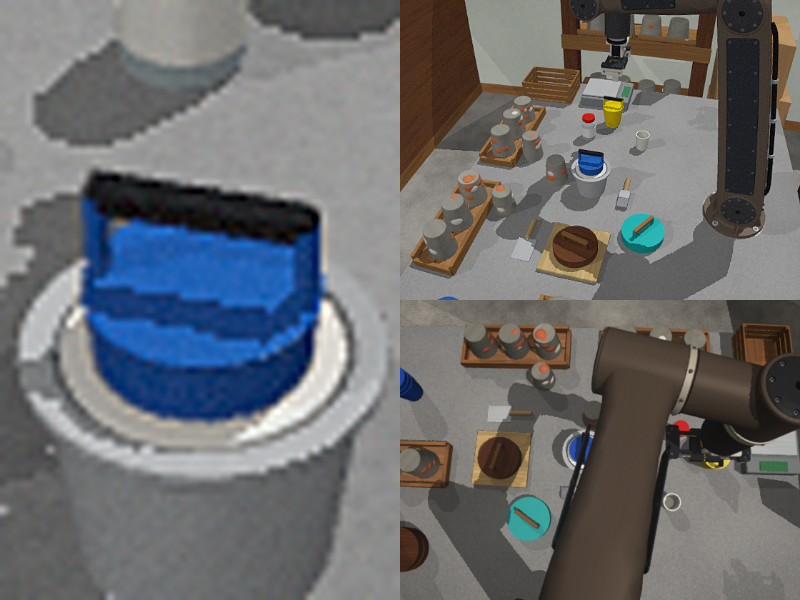

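Picture 11: the liner looks level with the steel rim and the mould sits upright. The lid is wholly on the board, and everything else stands where it was. I hand the job in.

```bash
python3 -c "
from plant import ctrl; print(ctrl.close_job())"
```

```text
the job is handed in; nothing more can be done
None
```

The job was handed in at about 27 s of the 70 s allowed. I took the lid off and laid it right way up on the pale board. I then lowered the blue mould into the liner, released it so it seated itself, and pushed it down about 14 mm with closed fingertips at 5–7 N.

**Last checks:** The final pictures show the lid wholly on the board and the mould upright. The things I was told to leave alone look to be where they were, judged by eye. The gripper was clear of everything.

**Where measurements disagreed:**
- **Liner height:** The height at which the fingers met the bar puts the liner rim about 1 mm above the steel rim. The edges in the side picture put it level to within about 1 mm. Taken against the absolute calibration, one early reading of those edges gave about 2 mm below. I set it aside because a shadow edge spoiled it. All three are well short of the 8 mm at which it jams.
- **Hanging mould:** Before I lowered the mould, the top view suggested it was 2–4 mm off-centre. The side view showed under 1 mm, and I went by that.

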